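Read the yellow bin's code label with the contact code reader

TASK

Stock check at the spice-packing table: take the code reader out of its charging cradle, set its nose squarely on the middle of the code label on the sloping front of the yellow bin and push gently until the sprung nose is about half way in, then keep it still there for a full second so that it reads. Do not shift any bin, touch the red or green bin with the reader, or disturb the other things on the table. Afterwards lower the reader back into its cradle, nose down, until its collar rests on the rim, and only then let go.

Things in the scene. Friction and masses are not known exactly. Their poses are not given: they have to be found in the camera images.
- reader: Code reader: stick 165 mm long, 0.2 kg, nose down in its cradle. z runs from nose to tail; origin: middle of the nose's flat face if the sleeve were fully in and the nose out (really the nose stands 0 to 18 mm beyond it). Along z: black rubber nose 32 mm across, 30 long; metal sleeve; black collar 48 across from 55 to 63 (tapers off by 70); cream grip 32 x 32 from 70 to 165, faces square to x, y.
- reader_grip (a point): Place to hold the reader: on its axis in the upper part of the cream grip, 142 mm from the reader's origin and 23 mm below the tail end. Hold it here by two parallel faces, tool pointing along the stick towards the nose; taken much lower, the tail can jam in the gripper. Finger patches and a band on the grip stand about 1 mm proud and have no effect.
- reader_nose (a joint): How far the sprung nose is pushed in along the stick, m: 0 out, 0.008 fully in. It starts to move at about 1.5 N and takes 0.6 N more per mm (3.9 N half way, 6.3 N fully in). The code reads while the nose is clearly pushed in but not bottomed.
- reader_sleeve_mark (a point): On the reader's axis 55 mm from its origin, where collar and neck meet. Below it a bare metal stand-off sleeve carrying the nose slides on the neck: it was left standing out somewhere from 0 to 18 mm (its setting is not reported, only seen or felt), so the nose face is that much beyond the reader's origin. Stiff friction (about 25 N) keeps it as set; its setting need not be changed.
- cradle: Grey charging cradle, fixed: base 120 x 100 x 8 mm with a tower 58 mm square, flat rim 88 mm above the table. Origin: middle of the underside, z up. Upright socket 38 mm square on its z axis, floor 8 mm above the table. With the reader home its collar rests on the rim and its origin is 33 mm above the table, the nose always clear of the floor. Any turn about its axis will do.
- bin_yellow: Yellow picking bin, 160 long (x) x 110 wide (y) x 75 mm high at the back, full of lidded cups, about 0.6 kg, loose on the deck of a fixed grey shelf unit, in one of three places 125 mm apart. Origin: middle of the underside, 30 mm above the table; its front looks to -x. The front is a panel 56 mm long that slopes back and up at 38 degrees to the level and carries the label.
- label_yellow: White label 42 x 70 mm with a black square code 27 mm across, on the yellow bin's sloping front. Origin: middle of the label on the outer face (58 mm ahead of the bin's origin, 34 mm above its underside); z points straight out of the panel, up and towards the robot, 38 degrees from vertical; x points up the slope.
- shelf_edge (a point): Middle of the lower front edge of the shelf unit's top board, which juts out over the three bins 250 mm above the table (420 mm wide, 15 mm thick, cartons on it up to 340 mm above the table). The edge runs about 18 mm behind the middles of the labels; its y lies along the edge, its x points back under the board.
- bin_red: Red bin of the same make with the same kind of label, on the same deck. Not to be touched with the reader or shifted.
- bin_green: Green bin of the same make with the same kind of label, on the same deck. Not to be touched with the reader or shifted.
- phone: Smartphone lying flat, 72 x 148 x 8 mm; bystander. Origin: centre of the underside.
- cards: Stack of recipe cards lying flat, 105 x 148 x 14 mm; bystander. Origin: centre of the underside.
- cups0: Two stacked portion cups, 48 mm across, 60 mm high; bystander. Origin: centre of the underside.
- cups1: Two more stacked portion cups, 48 mm across, 60 mm high; bystander. Origin: centre of the underside.
- tape: Dark blue tape dispenser, 150 x 50 mm, 82 mm high; bystander. Origin: centre of the underside.
- jar: Amber jar with a red cap, 72 mm across, 110 mm high; bystander. Origin: centre of the underside.
- pens: Blue pot of pens, 72 mm across, 140 mm high with its pens; bystander. Origin: centre of the underside.

How it is judged:
On the way, in this order (a step that is already met when the one before it is completed fails the run):
1. the reader is lifted clear of its cradle in the gripper (z of reader in the frame of cradle above 0.11 m and contact force between the fingers and reader above 1 N), for 0.1 s.
2. the label is read: reader within 9 mm of the yellow label's middle, square to it within 12 degrees, nose on the bin and pushed in 2.5 to 6.5 mm, held still for one second (angle between the z axis of reader and the z axis of label_yellow, either way round below 0.21 rad and value of joint reader_nose between 0.0025 and 0.0065 m and linear speed of reader below 0.02 m/s and angular speed of reader below 0.2 rad/s and contact force between the fingers and reader above 1 N and x of reader in the frame of label_yellow between -0.009 and 0.009 m and y of reader in the frame of label_yellow between -0.009 and 0.009 m and z of reader in the frame of label_yellow between -0.012 and 0.02 m and contact force between reader and bin_yellow above 1 N), for 1 s.
3. the reader is lowered home in its cradle while still held (horizontal distance between reader and cradle below 0.008 m and z of reader in the frame of cradle below 0.039 m and angle between reader's own z axis and vertical below 0.15 rad and contact force between the fingers and reader above 1 N), for 0.1 s.
At the end, for the whole second after the job is handed in: The reader stands nose down in its cradle with the collar on the rim (its origin within 7 mm of the socket's axis and 29 to 37 mm above the table, leaning under 6 degrees), released, at rest and its nose out (under 1.5 mm in); all three bins are within 12 mm of where they stood (horizontal distance between reader and cradle below 0.007 m and z of reader in the frame of cradle between 0.029 and 0.037 m and angle between reader's own z axis and vertical below 0.1 rad and linear speed of reader below 0.02 m/s and value of joint reader_nose below 0.0015 m and distance of each of bin_yellow, bin_red, bin_green from where it was at the start of the episode below 0.012 m); the robot touches nothing.
It fails at once if the reader is pushed hard into the yellow bin (over 15 N) (contact force between reader and bin_yellow above 15 N).
It fails at once if a bin is shifted by more than 12 mm (distance of any of bin_yellow, bin_red, bin_green from where it was at the start of the episode above 0.012 m).
It fails at once if the reader touches the red or the green bin (contact force between reader and bin_red above 1 N or contact force between reader and bin_green above 1 N).
It fails at once if a bystander is moved by more than 25 mm (distance of any of phone, cards, cups0, cups1, tape, jar, pens from where it was at the start of the episode above 0.025 m).
It also fails if it takes over 59 s, if anything falls off the work surface, if the arm or the gripper's body presses on something with over 40 N, if the wrist force passes 120 N, or if a joint passes its speed limit or range.

ROBOT

A 6-joint arm with a two-finger parallel gripper is mounted at the origin on the work surface. World frame = base frame: x ahead of the robot, y to its left, z up, the work surface at z = 0. Lengths are in m, angles in rad, forces in N, time in s.
With the tool pointing down it reaches from about 0.35 to 0.775 m from the base axis. Payload 7.3 kg.
Tool frame: the origin (TCP) lies between the finger pads, 19 mm behind the fingertips; this is the grasp point; y points along the fingers, z is the direction in which the jaws open and shut, and the axes are right-handed (so a half turn about y gives the same grasp; the last joint's range is limited). The gripper opens to 92 mm and grips with 3 to 60 N. Pads are 19 mm wide; open, the fingers measure 130 mm over their backs; the gripper's body (75 mm by 190 mm) begins 47 mm behind the grasp point.
Start: joints at [-1.339, 0.342, 1.524, -0, 1.275, -0.146], TCP at [0.194, -0.488, 0.246] pointing down, gripper open.
Joint ranges: [-2.53, 2.53], [-0.77, 2.02], [0.04, 2.7], [-1, 4.14], [0.28, 2.66], [-3.11, 3.11]. Speed limits (rad/s): [2.57, 2.57, 3.14, 3.14, 3.14, 3.14].

INTERFACE

Orientations are given as [roll, pitch, yaw] about the fixed x, y, z axes, in that order (R = Rz(yaw) Ry(pitch) Rx(roll)).
In Python, from cell import status, viewer, robot gives the robot as it stands. The module is installed in compiled form; this text tells all that it offers.
- The arm moves only by the shell command python3 -m pendant 'ROWS' [FORCE]. ROWS is JSON, a list that holds one entry, the list of rows, each a list of 7 numbers: the shift along the tool's x, y, z in cm, then the turn, a rotation vector about the tool's x, y, z in rad, then the finger opening in cm, from 0 to 9.18. A call has 1 to 20 rows; each row is the pose to reach, as a shift and turn from the pose commanded when the call began, along the tool's axes at that moment; what a row does not reach only later rows make up. A row lasts 1/10 s, in which the tool goes at most 50 mm and 8.59 degrees, less where a joint would pass 70% of its speed; a pose out of reach is approached as far as the arm can. A call with a gripper value outside its range is refused whole. The fingers move at their own pace and stop on an object; FORCE is the grip in N (left out, the last holds). Time passes only in rows, so rows that repeat a pose let the fingers close. It gives the time, the measured TCP pose, the force and the opening at its end, in the units of the state.
- status.observe(): the state, without advancing time (a new reading comes with each control period).
- viewer.read_camera(name): name is "scene" or "top" or "wrist"; returns a dict with "image" (480x640x3 uint8, red, green, blue), "range_z" (480x640 float32, m along the optical axis (not along the pixel's ray), 0 where there is no reading), "fx", "fy", "cx", "cy" (pixels), "camera_from_world" (4x4, takes a point from world to camera coordinates). Camera axes: x right, y up, looking along -z (the intrinsics and any distortion apply to the point x, -y, -z); pixel columns grow to the right and rows downward; lengths in m; the calibration is good to about 2 mm. The wrist camera is an equidistant fisheye: a pixel r from the principal point sees the ray r / f radians off the axis. A picture is of the moment at which its call begins.
- robot.hand_in(): hands the job in, once; it reports no verdict.
The state is a dict: "time": time; "qpos": joint angles; "qvel": joint speeds; "joint_efforts": joint torques, N m; "tool_pos": TCP position; "tool_rot": TCP orientation; "contact_force": force on the tool from outside, world axes, zero at the start; "torque": the same for the moment, N m; "opening": finger opening in m.
Only numpy, scipy, OpenCV 4.12 (cv2) and the standard library are available. Lean on these libraries where they do the work, as an engineer would, in place of code of your own. Each camera call takes 0.05 s, during which the arm holds its last target. There are 200 camera calls.

## Working session

There is one attempt and no reset: what is moved stays moved. The work goes in short steps, Python scripts to look and compute and a shell command to move; the robot and the scene stay as the last step left them, time stands still between calls to the robot, and variables do not carry over. Pictures are saved under pics/ and viewed, about 8 in all and at most 12, crops included, and the job is handed in when it is done.

```bash
mkdir -p pics; cat > h.py <<'E'
import numpy as np, cv2
from cell import status, viewer, robot
from scipy.spatial.transform import Rotation as R
def cam(n):
    c=viewer.read_camera(n); c['T']=np.linalg.inv(np.array(c['camera_from_world'])); return c
def save(c,f,crop=None,s=1):
    im=c['image'][:,:,::-1]
    if crop: im=im[crop[1]:crop[3],crop[0]:crop[2]]
    cv2.imwrite(f,cv2.resize(im,None,fx=s,fy=s))
def pts(c):  # world point per pixel (pinhole)
    v,u=np.mgrid[:480,:640]; d=c['range_z']
    p=np.stack([(u-c['cx'])/c['fx']*d,-(v-c['cy'])/c['fy']*d,-d],-1)
    return p@c['T'][:3,:3].T+c['T'][:3,3]
def ray(c,u,v):
    d=np.array([(u-c['cx'])/c['fx'],-(v-c['cy'])/c['fy'],-1.]); return c['T'][:3,3],c['T'][:3,:3]@d
def onz(c,u,v,z):
    o,d=ray(c,u,v); return o+d*(z-o[2])/d[2]
def tool():
    s=status.observe(); return np.array(s['tool_pos']),R.from_euler('xyz',s['tool_rot'])
E
python3 - <<'E'
from h import *
s=status.observe(); print(s); p,r=tool(); print(r.as_matrix().round(3))
for n in['scene','top']:
    c=cam(n); save(c,f'pics/{n}0.png'); np.savez(f'{n}0.npz',**c); print(n,c['fx'],c['cx'],c['cy'],c['T'].round(3).tolist())
E
```

```text
{'time': 0.0, 'qpos': array([-1.33899987e+00,  3.42718411e-01,  1.52504218e+00,  1.39491338e-05,
        1.27537213e+00, -1.46019289e-01]), 'qvel': array([ 0.00019017, -0.0003893 , -0.00180458,  0.0017978 , -0.00134272,
       -0.00024438]), 'joint_efforts': array([-8.28577104e-04, -4.31244457e+01, -2.44216204e+01,  7.17143691e-02,
        5.60430670e-02, -1.42741069e-04]), 'tool_pos': array([ 0.19359423, -0.48759157,  0.24483839]), 'tool_rot': array([-1.57231806e+00,  2.37277357e-04, -2.76378116e+00]), 'contact_force': array([-0.97520744,  0.26533961, -0.81071985]), 'torque': array([-0.01538055,  0.01186541,  0.0056289 ]), 'opening': 0.091980274779565}
[[-0.929 -0.     0.369]
 [-0.369  0.002 -0.929]
 [-0.    -1.    -0.002]]
scene 618.2430530767252 330.16013790281517 253.42496796520874 [[-0.451, 0.633, -0.629, -0.347], [-0.893, -0.317, 0.321, 0.469], [0.004, 0.706, 0.708, 1.144], [0.0, 0.0, 0.0, 1.0]]
top 523.350609179986 309.57291141831905 241.65732422891207 [[-0.031, 0.994, -0.109, 0.392], [-1.0, -0.031, 0.004, 0.048], [0.0, 0.109, 0.994, 1.236], [0.0, 0.0, 0.0, 1.0]]
```

View pics/scene0.png

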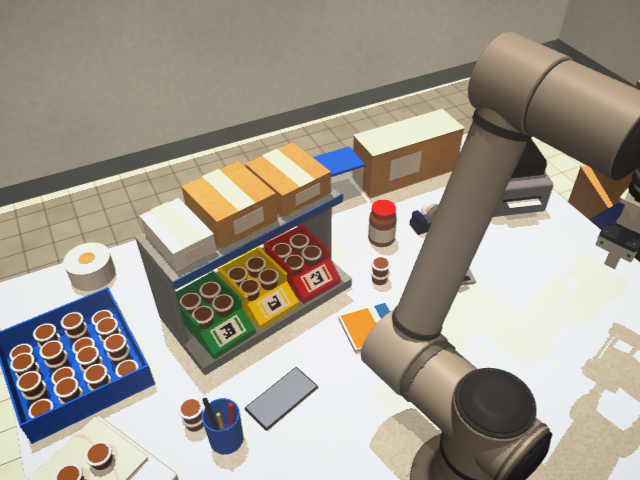

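View pics/top0.png

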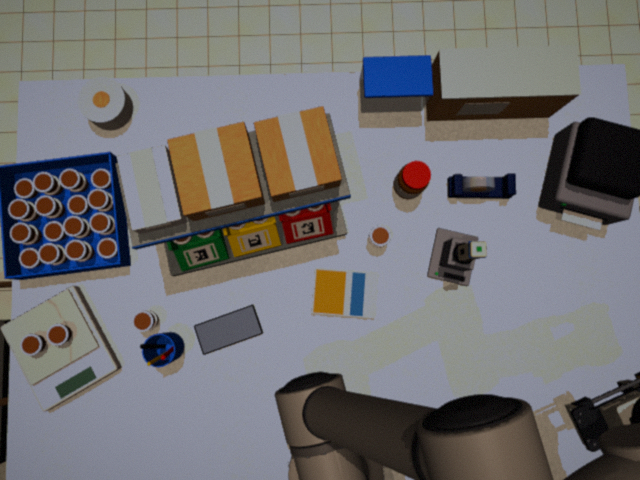

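The yellow bin is in the middle place: its label is at about (257,239) in top and (273,300) in scene. The cradle is at about (458,252) in top, with the reader's tail at (479,249).

```bash
python3 - <<'E'
from h import *
for n in['scene','top']:
    c=dict(np.load(f'{n}0.npz')); P=pts(c); hsv=cv2.cvtColor(c['image'],cv2.COLOR_RGB2HSV)
    H,S,V=[hsv[...,i].astype(int) for i in range(3)]
    print(n,'depth frac',(c['range_z']>0).mean())
    # label: bright unsaturated in z band near boxes
    boxes={'scene':[(245,280,300,325)],'top':[(236,222,280,256)]}[n]
    for b in boxes:
        m=np.zeros(H.shape,bool); m[b[1]:b[3],b[0]:b[2]]=1
        z=P[...,2]
        lab=((S<90)&(V>60)|(V<70))&m
        yel=(H>15)&(H<35)&(S>120)&m
        # yellow + label pts on front panel: fit plane
        mm=lab&(z>0.045)&(z<0.085)
        k,l,st,ce=cv2.connectedComponentsWithStats(mm.astype(np.uint8))
        i=1+np.argmax(st[1:,4]); q=P[l==i]
        r=cv2.minAreaRect(np.argwhere(l==i)[:,::-1].astype(np.float32)); print('rect',r,st[i])
        ctr=q.mean(0); print(n,'label mean',ctr.round(4),'range',q.min(0).round(3),q.max(0).round(3))
        _,_,vt=np.linalg.svd(q-ctr); print('normal',vt[2].round(3), 'long',vt[0].round(3))
        print('onz.064',onz(c,*r[0],.064).round(4))
    if n=='top':
        print(P[(np.abs(P[...,2]-0.198)<0.012)&(P[...,1]<-.2)&(P[...,0]>.25)&(P[...,0]<.55)].shape)
        for zl,zt,lab in[(.198,.008,'tail'),(.088,.004,'rim'),(.008,.004,'base')]:
            m=(np.abs(P[...,2]-zl)<zt)&(P[...,1]<-.2)&(P[...,1]>-.5)&(P[...,0]>.25)&(P[...,0]<.55)
            m[:, :400]=0
            q=P[m]; 
            if len(q)<5: print(lab,len(q)); continue
            r=cv2.minAreaRect((q[:,:2]*1000).astype(np.float32)); print(lab,len(q),q.mean(0).round(4),r)
E
```

```text
scene depth frac 0.9959765625
rect ((273.2904968261719, 302.5938415527344), (17.340087890625, 28.088916778564453), 59.534454345703125) [258 288  32  28 368]
scene label mean [0.5284 0.1677 0.0653] range [0.507 0.132 0.048] [0.553 0.204 0.079]
normal [ 0.59   0.159 -0.791] long [-0.127  0.986  0.104]
onz.064 [0.529  0.1681 0.064 ]
top depth frac 0.996025390625
rect ((253.95384216308594, 240.3307342529297), (14.82227897644043, 21.31250762939453), 74.74488067626953) [242 231  25  19 309]
top label mean [0.5269 0.1679 0.0638] range [0.509 0.142 0.048] [0.546 0.194 0.08 ]
normal [ 0.616  0.146 -0.774] long [-0.209  0.978  0.018]
onz.064 [0.5269 0.1682 0.064 ]
(286, 3)
tail 261 [ 0.481  -0.2911  0.1969] ((481.2198791503906, -292.55718994140625), (33.792320251464844, 30.971614837646484), 86.24169921875)
rim 229 [ 0.4774 -0.2832  0.0875] ((481.29742431640625, -292.72369384765625), (58.83198547363281, 58.092994689941406), 75.3960189819336)
base 1527 [ 0.4483 -0.305   0.0069] ((400.0037841796875, -349.0159912109375), (297.4515686035156, 299.06390380859375), 89.98197174072266)
```

```bash
python3 - <<'E'
from h import *
c=dict(np.load('top0.npz')); a=c['image'][:,:,::-1]
A=cv2.resize(a[215:295,415:515],None,fx=5,fy=5,interpolation=2); B=cv2.resize(a[200:280,160:220+0],None,fx=5,fy=5)
s=dict(np.load('scene0.npz'))['image'][:,:,::-1]
C=cv2.resize(s[260:360,190:350],(500,312),interpolation=2)
o=np.zeros((600,800,3),np.uint8); o[:280,:500]=A[:280]; o[285:597,:500]=C; cv2.imwrite('pics/crop1.png',o)
E
```

```text
(no output)
```

View pics/crop1.png

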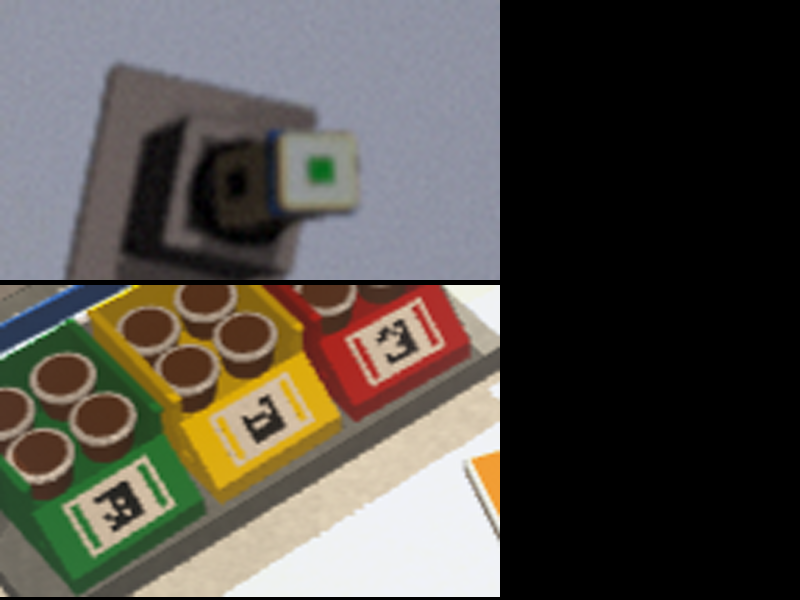

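```bash
cat >> h.py <<'E'
def frame(y,z):
    y=np.array(y,float);y/=np.linalg.norm(y);z=np.array(z,float);z-=y*(z@y);z/=np.linalg.norm(z)
    return R.from_matrix(np.stack([np.cross(y,z),y,z],1))
def goal(pt,rt,p=None,r=None):
    if p is None: p,r=tool()
    return (r.inv().apply(np.array(pt)-p)*100).round(2),(r.inv()*rt).as_rotvec().round(3)
def az(a): a=np.radians(a); return np.array([np.cos(a),np.sin(a),0])
E
python3 - <<'E'
from h import *
print('grasp',goal([.4812,-.2926,.25],frame([0,0,-1],az(-94.5))))
for n in['scene','top']:
    c=dict(np.load(f'{n}0.npz')); P=pts(c); hsv=cv2.cvtColor(c['image'],cv2.COLOR_RGB2HSV)
    H,S,V=[hsv[...,i].astype(int) for i in range(3)]; z=P[...,2]
    near=np.hypot(P[...,0]-.528,P[...,1]-.168)<.2
    # front panel height z 0.045-0.08 plane fit over yellow bin
    d=P-np.array([.528,.168,.064]); yaw=np.radians(13)
    for _ in range(3):
        e=np.array([np.cos(yaw),np.sin(yaw),0]); f=np.array([-e[1],e[0],0])
        m=(abs(d@f)<.045)&(abs(d@e)<.02)&(abs(z-.064)<.02)
        q=P[m]; _,_,vt=np.linalg.svd(q-q.mean(0)); nn=vt[2]*np.sign(vt[2][2]); yaw=np.arctan2(-nn[1],-nn[0])
    print(n,m.sum(),'normal',nn.round(3),'tilt',np.degrees(np.arccos(nn[2])),'yaw',np.degrees(yaw),'plane z at label',
      .064-((np.array([.528,.168,.064])-q.mean(0))@nn)/nn[2])
    b=(H>105)&(H<125)&(S>100)&(z>.24)&(z<.30)&near|((H>105)&(H<125)&(S>100)&(abs(z-.26)<.02)&(abs(P[...,1]-.17)<.25))
    q=P[b]; print('edge',len(q)); 
    if len(q)>20:
        k=np.polyfit(q[:,1],q[:,0],1); print('x=',k, 'yaw',-np.degrees(np.arctan(k[0])),'z',np.percentile(q[:,2],[2,50,98]),'y',q[:,1].min(),q[:,1].max())
    # black code and white label centroid
    for nm,mm in(('yellow',(H>17)&(H<33)&(S>130)),('green',(H>45)&(H<85)&(S>100)),('red',((H<6)|(H>172))&(S>130))):
        m=mm&(z>.035)&(z<.09)&(P[...,1]<.4)&(P[...,1]>-.02)&(P[...,0]>.45)&(P[...,0]<.6); print(nm,m.sum(),P[m].mean(0).round(3))
E
python3 -m pendant '[[[0,-2,0,0,0,0,9.18],[0,-2,0,0,0,0,9.18]]]' 20
```

```text
grasp (array([-33.92,  -0.49,  -7.52]), array([0.001, 0.456, 0.   ]))
scene 819 normal [-0.617 -0.141  0.774] tilt 39.26170544840233 yaw 12.851065008275175 plane z at label 0.0649194029842774
edge 1313
x= [-0.21345504  0.57669234] yaw 12.049244636129657 z [0.24928489 0.26092015 0.27074874] y -0.032709559380635855 0.37474582362775555
yellow 1093 [0.532 0.176 0.061]
green 1208 [0.51  0.301 0.06 ]
red 878 [0.553 0.056 0.061]
top 771 normal [-0.612 -0.139  0.778] tilt 38.894372267642744 yaw 12.825854912284807 plane z at label 0.06458841991721706
edge 626
x= [-0.20748052  0.5748836 ] yaw 11.721450690777658 z [0.25251272 0.26583312 0.27075753] y -0.034110652439011506 0.3744337171876698
yellow 800 [0.532 0.169 0.062]
green 753 [0.505 0.288 0.062]
red 713 [0.556 0.048 0.062]
time: 0.3
tool_pos: [0.1939, -0.4888, 0.2671]
tool_rot: [-1.567, -0.0, -2.764]
contact_force: [-0.2, -0.8, 0.5]
opening: 0.0917
```

```bash
python3 -m pendant '[[[-2,0,-0.5,0,0.03,0,9.18],[-6,0,-1.4,0,0.09,0,9.18],[-10,0,-2.3,0,0.14,0,9.18],[-14,0,-3.2,0,0.19,0,9.18],[-18,0,-4.1,0,0.25,0,9.18],[-22,0,-5,0,0.30,0,9.18],[-26,0,-5.9,0,0.36,0,9.18],[-30,0,-6.7,0,0.41,0,9.18],[-33,0,-7.4,0,0.456,0,9.18],[-33.9,0,-7.52,0,0.456,0,9.18],[-33.9,0,-7.52,0,0.456,0,9.18],[-33.9,0,-7.52,0,0.456,0,9.18]]]' 20
python3 - <<'E'
from h import *
c=cam('wrist'); save(c,'pics/w1.png'); np.savez('w1.npz',**c); print(c['fx'],c['cx'],c['cy'],c['T'].round(3).tolist())
print(goal([.4812,-.2926,.175],frame([0,0,-1],az(-94.5))))
E
```

```text
time: 1.5
tool_pos: [0.4802, -0.2936, 0.265]
tool_rot: [-1.571, -0.001, 3.064]
contact_force: [0.8, -0.1, -0.0]
opening: 0.0917
371.64829954431775 312.499278636011 236.1790512196605 [[-0.078, 0.961, 0.266, 0.552], [-0.997, -0.075, -0.021, -0.3], [-0.0, -0.267, 0.964, 0.404], [0.0, 0.0, 0.0, 1.0]]
(array([-0.11,  9.02, -0.13]), array([-0.   , -0.   ,  0.001]))
```

View pics/w1.png

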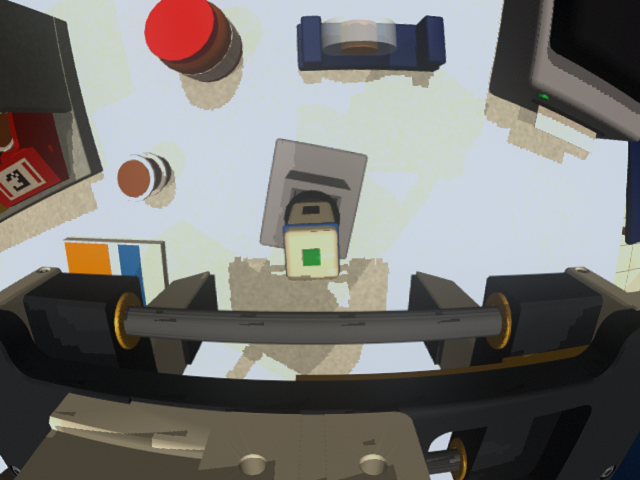

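The reader's tail (312,253) lies midway between the fingers (about 190 and 440) and its edges are square to them. Next I descend and grip.

```bash
python3 -m pendant '[[[-0.1,2,-0.1,0,0,0,9.18],[-0.1,5,-0.1,0,0,0,9.18],[-0.1,7.5,-0.1,0,0,0,9.18],[-0.1,9,-0.1,0,0,0,9.18],[-0.1,9,-0.1,0,0,0,9.18],[-0.1,9,-0.1,0,0,0,2],[-0.1,9,-0.1,0,0,0,2],[-0.1,9,-0.1,0,0,0,2],[-0.1,9,-0.1,0,0,0,2],[-0.1,9,-0.1,0,0,0,2],[-0.1,9,-0.1,0,0,0,2],[-0.1,9,-0.1,0,0,0,2],[-0.1,9,-0.1,0,0,0,2],[-0.1,9,-0.1,0,0,0,2],[-0.1,9,-0.1,0,0,0,2]]]' 35
```

```text
time: 3.05
tool_pos: [0.4821, -0.2921, 0.1755]
tool_rot: [-1.571, -0.0, 3.063]
contact_force: [-0.0, -0.4, -0.7]
opening: 0.0322
```

```bash
python3 -m pendant '[[[0,-0.5,0,0,0,0,2],[0,-1.5,0,0,0,0,2],[0,-3.5,0,0,0,0,2],[0,-6,0,0,0,0,2],[0,-8.5,0,0,0,0,2],[0,-11,0,0,0,0,2],[0,-13,0,0,0,0,2],[0,-14,0,0,0,0,2],[0,-14.5,0,0,0,0,2],[0,-14.5,0,0,0,0,2]]]'
python3 - <<'E'
from h import *
w=cam('wrist'); s=cam('scene'); t=cam('top'); np.savez('s2.npz',**s); np.savez('t2.npz',**t)
o=np.zeros((600,800,3),np.uint8)
o[:300,:400]=cv2.resize(w['image'],(400,300)); o[:300,400:]=cv2.resize(s['image'],(400,300))
o[300:,:400]=cv2.resize(t['image'][180:300,400:560],(400,300)); cv2.imwrite('pics/c2.png',o[:,:,::-1])
L=np.array([.528,.168,.0645]); 
yw=np.radians(12.4); n=np.array([-np.sin(np.radians(38))*np.cos(yw),-np.sin(np.radians(38))*np.sin(yw),np.cos(np.radians(38))])
p,r=tool(); print(p)
rt=frame(-n,az(12.4-90))
for k in(.142+.018+.07,.142+.018+.03): print(L+n*k,goal(L+n*k,rt))
E
```

```text
time: 4.05
tool_pos: [0.4821, -0.2921, 0.3207]
tool_rot: [-1.571, 0.0, 3.063]
contact_force: [-0.3, 0.8, -2.2]
opening: 0.0323
[ 0.48181147 -0.29187556  0.3193481 ]
[0.38970112 0.13759302 0.24574247] (array([ 12.52,   7.43, -42.09]), array([-0.096, -0.284,  0.66 ]))
[0.4137531  0.14288119 0.21422204] (array([ 10.16,  10.58, -42.8 ]), array([-0.096, -0.284,  0.66 ]))
```

View pics/c2.png

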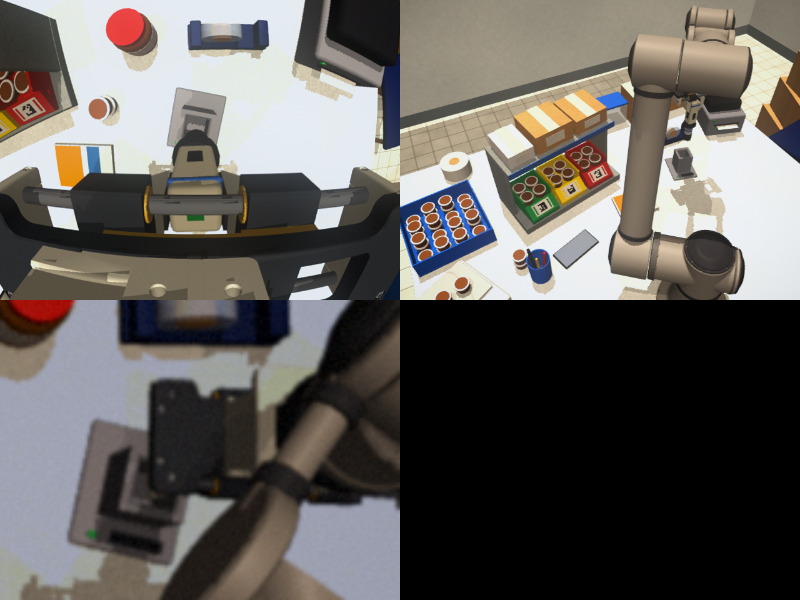

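The reader is held and hangs straight in the gripper, clear of the cradle. Next is the stand-off pose in front of the yellow label.

```bash
python3 -m pendant '[[[0.4,0.2,-1.3,-0.003,-0.009,0.02,2],[1.2,0.7,-4.2,-0.01,-0.028,0.066,2],[2.2,1.3,-7.6,-0.017,-0.051,0.119,2],[3.3,1.9,-11,-0.025,-0.074,0.172,2],[4.2,2.5,-14.3,-0.033,-0.097,0.224,2],[5.2,3.1,-17.7,-0.04,-0.119,0.277,2],[6.2,3.7,-21,-0.048,-0.142,0.33,2],[7.3,4.3,-24.4,-0.056,-0.165,0.383,2],[8.2,4.9,-27.8,-0.063,-0.187,0.436,2],[9.3,5.5,-31.1,-0.071,-0.21,0.488,2],[10.2,6.1,-34.5,-0.079,-0.233,0.541,2],[11.2,6.7,-37.9,-0.086,-0.256,0.594,2],[12.1,7.2,-40.8,-0.093,-0.275,0.64,2],[12.5,7.4,-42.1,-0.096,-0.284,0.66,2],[12.5,7.4,-42.1,-0.096,-0.284,0.66,2],[12.5,7.4,-42.1,-0.096,-0.284,0.66,2],[12.5,7.4,-42.1,-0.096,-0.284,0.66,2]]]'
python3 - <<'E'
from h import *
w=cam('wrist'); s=cam('scene'); t=cam('top'); np.savez('s3.npz',**s); np.savez('w3.npz',**w)
o=np.zeros((600,800,3),np.uint8)
o[:300,:400]=cv2.resize(w['image'],(400,300)); o[:300,400:]=cv2.resize(t['image'],(400,300))
o[300:,:400]=cv2.resize(s['image'][190:340,190:390],(400,300)); o[300:,400:]=cv2.resize(w['image'][100:280,200:440],(400,300)); cv2.imwrite('pics/c3.png',o[:,:,::-1])
p,r=tool(); print(p,r.as_matrix().round(3))
E
```

```text
time: 5.9
tool_pos: [0.3908, 0.1368, 0.2466]
tool_rot: [-1.568, 0.664, -2.925]
contact_force: [0.4, -0.2, -2.3]
opening: 0.0319
[0.39085055 0.13664216 0.24664837] [[-0.769  0.603  0.213]
 [-0.169  0.13  -0.977]
 [-0.617 -0.787  0.002]]
```

View pics/c3.png

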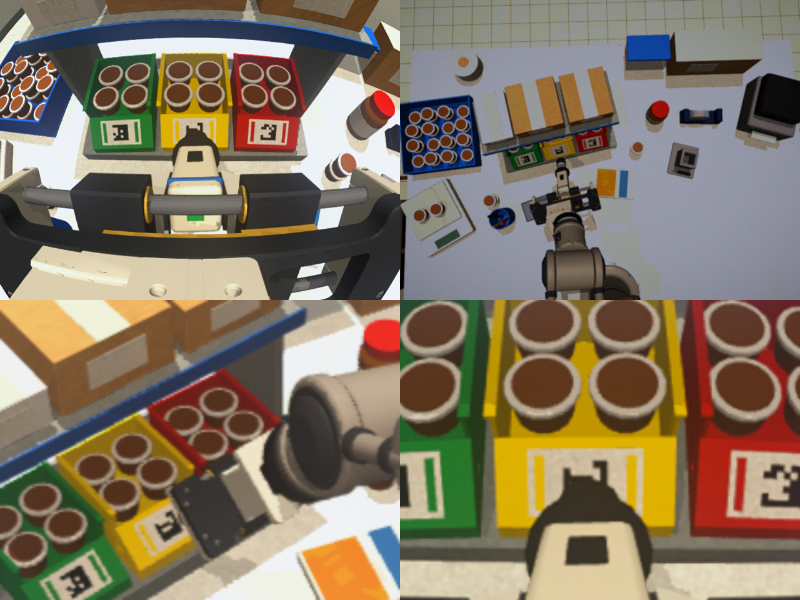

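The wrist view shows the nose pointing at the yellow label, roughly centred sideways. I'll draw the predicted points over it to check the label centre and the reader's lean in the grip.

```bash
cat >> h.py <<'E'
def projw(c,P):
    p=np.c_[np.atleast_2d(P),np.ones(len(np.atleast_2d(P)))]@np.array(c['camera_from_world']).T
    x,y,z=p[:,0],-p[:,1],-p[:,2]; h=np.hypot(x,y); r=c['fx']*np.arctan2(h,z)/h
    return np.c_[c['cx']+r*x,c['cy']+r*y]
def rayw(c,u,v):
    a=np.array([u-c['cx'],v-c['cy']]); r=np.linalg.norm(a); t=r/c['fx']; q=a/r*np.sin(t)
    return c['T'][:3,3],c['T'][:3,:3]@np.array([q[0],-q[1],-np.cos(t)])
YW=np.radians(12.4);T38=np.radians(38)
n=np.array([-np.sin(T38)*np.cos(YW),-np.sin(T38)*np.sin(YW),np.cos(T38)])
yl=np.array([-np.sin(YW),np.cos(YW),0]); xl=np.cross(yl,n); L=np.array([.528,.168,.0645])
def rect(h,w): return [L+a*xl*h/2+b*yl*w/2 for a,b in((1,1),(1,-1),(-1,-1),(-1,1))]
E
python3 - <<'E'
from h import *
w=dict(np.load('w3.npz')); p,r=tool(); y=r.as_matrix()[:,1]
x0,y0,s=230,120,5
im=cv2.resize(w['image'][y0:y0+120,x0:x0+160][:,:,::-1],None,fx=s,fy=s,interpolation=2).copy()
def uv(P): return ((projw(w,P)-[x0,y0]+.5)*s).astype(int)
for h,wd,col in((.042,.070,(255,0,0)),(.027,.027,(0,0,255))): cv2.polylines(im,[uv(rect(h,wd)).reshape(-1,1,2)],True,col,1)
for d in(-.023,.072,.079,.087,.142,.16): cv2.drawMarker(im,tuple(map(int,uv(p+y*d)[0])),(255,0,255),0,12,2)
# collar circle
m=r.as_matrix(); a=np.linspace(0,6.28,60)
C=p+y*.087+np.outer(np.cos(a),m[:,0])*.024+np.outer(np.sin(a),m[:,2])*.024
cv2.polylines(im,[uv(C).reshape(-1,1,2)],True,(0,255,0),1)
for q in (.142,.16):
    C=p+y*q+np.outer(np.cos(a),m[:,0])*.016+np.outer(np.sin(a),m[:,2])*.016
    cv2.polylines(im,[uv(C).reshape(-1,1,2)],True,(0,255,0),1)
cv2.imwrite('pics/ov.png',im)
E
```

```text
(no output)
```

View pics/ov.png

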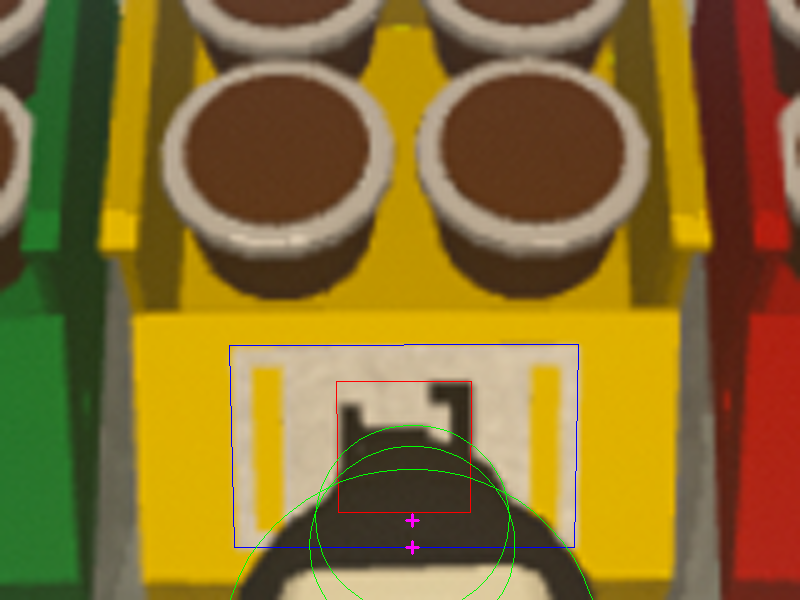

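The predicted label (blue) and code (red) outlines match the image within about 1 mm. The nose top (412,427) fits the sleeve being about 16 mm out, with the reader straight in the grip. I'll approach to about 10 mm from the label.

```bash
python3 - <<'E'
from h import *
P=[tool() for _ in range(1)]; p,r=P[0]; rt=frame(-n,az(12.4-90))
print(goal(L+n*(.142+.016+.010),rt), (r.as_matrix()[:,1]@-n))
d=p-L; print('now label x,y,z',d@xl,d@yl,d@n)
E
```

```text
(array([ 0.14,  6.21, -0.13]), array([-0.003, -0.   , -0.001])) 0.9999951319727092
now label x,y,z 0.001281461550052574 -0.0011755019741905728 0.23014840591867
```

```bash
python3 -m pendant '[[[0.1,1,-0.1,0,0,0,2],[0.1,2.5,-0.1,0,0,0,2],[0.1,4,-0.1,0,0,0,2],[0.1,5.2,-0.1,0,0,0,2],[0.1,5.9,-0.1,0,0,0,2],[0.1,6.2,-0.1,0,0,0,2],[0.1,6.2,-0.1,0,0,0,2],[0.1,6.2,-0.1,0,0,0,2],[0.1,6.2,-0.1,0,0,0,2]]]'
cat > f.py <<'E'
from h import *
s=status.observe(); p,r=tool(); f=np.array(s['contact_force']); d=p-L
print('t',s['time'],'label xyz mm',(np.array([d@xl,d@yl,d@n])*1e3).round(1),'tilt deg',np.degrees(np.arccos(-r.as_matrix()[:,1]@n)).round(2),'f.n',(f@n).round(2),'f',f.round(2))
E
python3 - <<'E'
from h import *
w=cam('wrist'); s=cam('scene'); p,r=tool(); m=r.as_matrix(); y=m[:,1]
x0,y0,k=250,140,5
im=cv2.resize(w['image'][y0:y0+120,x0:x0+80*2][:,:,::-1],(400*2,600),interpolation=2)[:, :].copy()
def uv(P): return ((projw(w,P)-[x0,y0]+.5)*k).astype(int)
for h,wd,col in((.042,.070,(255,0,0)),(.027,.027,(0,0,255))): cv2.polylines(im,[uv(rect(h,wd)).reshape(-1,1,2)],True,col,1)
a=np.linspace(0,6.28,60)
for q,R_ in((.142,.016),(.158,.016),(.087,.024)):
    C=p+y*q+np.outer(np.cos(a),m[:,0])*R_+np.outer(np.sin(a),m[:,2])*R_
    cv2.polylines(im,[uv(C).reshape(-1,1,2)],True,(0,255,0),1)
S=cv2.resize(s['image'][250:350,220:320][:,:,::-1],(400,400),interpolation=2)
o=np.zeros((600,800,3),np.uint8); o[:,:]=cv2.resize(im,(800,600)); o[:280,:280]=S[:280,:280]
cv2.imwrite('pics/ov2.png',o)
E
python3 f.py
```

```text
time: 6.95
tool_pos: [0.4267, 0.141, 0.2183]
tool_rot: [-1.579, 0.64, -2.924]
contact_force: [0.8, -0.5, -2.8]
opening: 0.0321
t 7.05 label xyz mm [ 12.2  -4.7 185.7] tilt deg 1.41 f.n -1.93 f [-0.3   0.41 -2.61]
```

View pics/ov2.png

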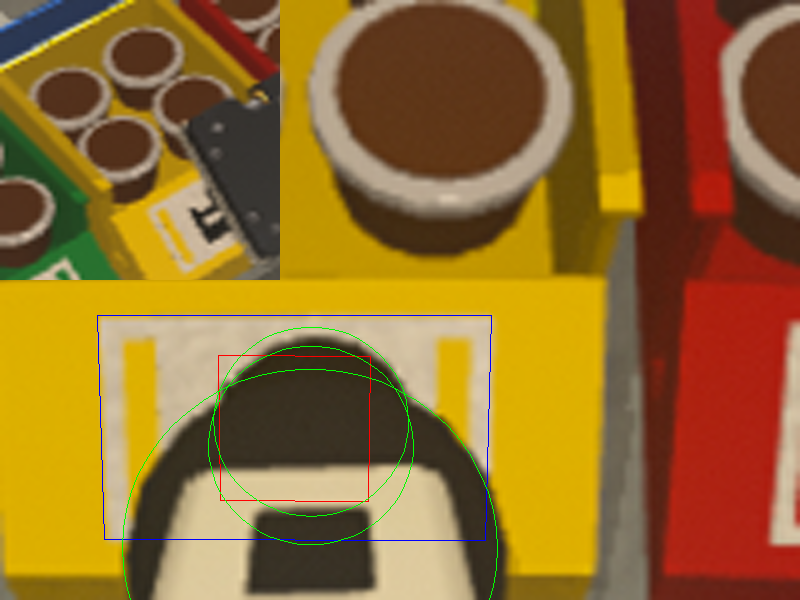

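The tool stopped short: it is 12 mm up-slope and advanced only 44 of 62 mm. I suspect a joint limit, so I'm checking.

```bash
python3 - <<'E'
from h import *
s=status.observe(); print(s['qpos'].round(3), s['joint_efforts'].round(1),s['torque'].round(2))
E
```

```text
[ 0.092 -0.019  2.254  0.301  0.283  1.179] [ -0.  -21.7 -22.8   0.4  -3.    0. ] [-0.12  0.6  -0.  ]
```

The wrist bend, joint 5, is at its 0.28 limit because the tool is nearly in line with the forearm. I'll back off and fit a small kinematic model to see what is reachable.

```bash
cat > q.py <<'E'
from h import *
import json
s=status.observe(); p,r=tool(); d=p-L
print('t',round(s['time'],2),'q',s['qpos'].round(4).tolist(),'p',p.round(4).tolist(),'rot',np.round(s['tool_rot'],4).tolist(),'label',(np.array([d@xl,d@yl,d@n])*1e3).round(1))
open('q.jsonl','a').write(json.dumps([list(map(float,s['qpos'])),p.tolist(),list(map(float,s['tool_rot']))])+'\n')
E
python3 q.py
python3 -m pendant '[[[0,-1,0,0,0,0,2],[0,-2.5,0,0,0,0,2],[0,-4,0,0,0,0,2],[0,-4.5,0,0,0,0,2],[0,-4.5,0,0,0,0,2],[0,-4.5,0,0,0,0,2]]]' >/dev/null; python3 q.py
python3 -m pendant '[[[0,-1,0,0,0,-0.1,2],[0,-2.5,0,0,0,-0.2,2],[0,-4,0,0,0,-0.3,2],[0,-4,0,0,0,-0.3,2],[0,-4,0,0,0,-0.3,2]]]' >/dev/null; python3 q.py
cat > kin.py <<'E'
from h import *
import json
from scipy.optimize import least_squares
D=[json.loads(l) for l in open('q.jsonl')]
D.append([[-1.33899987e+00,3.42718411e-01,1.52504218e+00,1.39491338e-05,1.27537213e+00,-1.46019289e-01],[0.19359423,-0.48759157,0.24483839],[-1.57231806e+00,2.37277357e-04,-2.76378116e+00]])
def rz(a):return R.from_euler('z',a)
def ry(a):return R.from_euler('y',a)
def fk(q,k,s4=1,s6=1):
    h,a,b,c,e,f,g=k
    r=rz(q[0]); p=np.array([0,0,h])+r.apply([g,e,0])
    r=r*ry(q[1]); p=p+r.apply([0,0,a]); r=r*ry(q[2]); p=p+r.apply([f,0,b])
    r=r*rz(s4*q[3])*ry(q[4]); p=p+r.apply([0,0,c]); r=r*rz(s6*q[5])
    return p,r   # r z-axis = tool y ; 
if __name__=='__main__':
  for s4 in(1,-1):
    def res(k):
        o=[]
        for q,p,ro in D:
            P,Q=fk(q,k,s4); o+=list((P-p)*100); o+=list((Q.apply([0,0,1])-R.from_euler('xyz',ro).apply([0,1,0]))*10)
        return o+[.02*k[5],.02*k[6]]
    s=least_squares(res,[.3,.4,.4,.25,.076,0,0]); print(s4,s.cost,s.x.round(4)); 
E
python3 kin.py
```

```text
t 7.05 q [0.0919, -0.0186, 2.2537, 0.3013, 0.283, 1.1794] p [0.4267, 0.141, 0.2184] rot [-1.5786, 0.6402, -2.9236] label [ 12.2  -4.7 185.7]
t 7.65 q [0.0758, -0.1435, 2.237, 0.2264, 0.4238, 1.2496] p [0.4008, 0.1348, 0.254] rot [-1.5788, 0.6397, -2.9239] label [ 13.1  -5.1 230.2]
t 8.15 q [0.102, -0.1151, 1.9911, 0.0583, 0.9282, 1.4241] p [0.3779, 0.1295, 0.2853] rot [-1.5779, 0.3413, -2.9211] label [ 14.   -5.4 269.4]
1 4.32449199895165e-07 [0.2229 0.5062 0.3796 0.2993 0.0764 0.0465 0.    ]
-1 8.986268565887576 [-0.0469  0.3186  0.1404  0.0483  0.0957 -0.0985  0.2488]
```

```bash
cat >> kin.py <<'E'
K=[.2229,.5062,.3796,.2993,.0764,.0465,0]
lo=np.array([-2.53,-.77,.04,-1,.28,-3.11]);hi=np.array([2.53,2.02,2.7,4.14,2.66,3.11])
def ik5(p,y,q0,lim=True):
    f=lambda q:np.r_[(fk(np.r_[q,0],K)[0]-p)*10,fk(np.r_[q,0],K)[1].apply([0,0,1])-y]
    B=(lo[:5],hi[:5]) if lim else (lo[:5]-[0,0,0,3,3],hi[:5]+[0,0,0,3,3])
    s=least_squares(f,np.clip(q0,B[0]+.01,B[1]-.01),bounds=B); return s.x,s.cost
E
python3 - <<'E'
from kin import *
def axis(t,yw): t,yw=np.radians(t),np.radians(yw); return np.array([-np.sin(t)*np.cos(yw),-np.sin(t)*np.sin(yw),np.cos(t)])
def ang(a,b): return np.degrees(np.arccos(np.clip(a@b,-1,1)))
for s in(.014,.018):
  for dist in (.060,.03,.01,-.004):
    p=L+n*(.142+s+dist)
    for q0 in([.09,0,2.2,.3,.3],[.09,0,2.2,3.3,.3],[.09,0,2.2,1.6,.3]):
      x,c=ik5(p,-n,q0); print(s,dist,x.round(3),'%.1e'%c, 'margin q5', round(x[4]-.28,3))
    x,c=ik5(p,-n,[.09,0,2.2,.3,.3],False); print('   free',x.round(3),'%.1e'%c)
# tilted alternatives: nose on label, tilted axis
for t,yw in((34,12.4),(32,12.4),(38,20),(36,20),(38,25),(35,22),(36,4)):
    m=axis(t,yw); p=L+m*(.142+.016-.004)
    for q0 in([.09,0,2.2,.3,.3],[.09,0,2.2,3.3,.3]):
        x,c=ik5(p,-m,q0); print('tilt',t,yw,'off',ang(m,n).round(1),x.round(3),'%.1e'%c)
E
```

```text
0.014 0.06 [ 0.105 -0.113  2.293  0.226  0.309] 8.3e-30 margin q5 0.029
0.014 0.06 [ 0.326 -0.041  2.454  4.14   0.28 ] 3.9e-02 margin q5 0.0
0.014 0.06 [ 0.105 -0.113  2.293  0.226  0.309] 5.4e-25 margin q5 0.029
   free [ 0.105 -0.113  2.293  0.226  0.309] 1.2e-26
0.014 0.03 [ 0.099 -0.023  2.274  0.309  0.28 ] 7.7e-04 margin q5 0.0
0.014 0.03 [0.321 0.046 2.419 4.14  0.28 ] 2.9e-02 margin q5 0.0
0.014 0.03 [ 0.099 -0.023  2.274  0.309  0.28 ] 7.7e-04 margin q5 0.0
   free [ 0.114 -0.023  2.302  0.305  0.212] 2.5e-23
0.014 0.01 [0.088 0.036 2.253 0.386 0.28 ] 2.7e-03 margin q5 0.0
0.014 0.01 [0.088 0.036 2.253 0.386 0.28 ] 2.7e-03 margin q5 0.0
0.014 0.01 [0.088 0.036 2.253 0.386 0.28 ] 2.7e-03 margin q5 0.0
   free [0.118 0.037 2.303 0.408 0.152] 1.5e-20
0.014 -0.004 [0.078 0.077 2.24  0.458 0.28 ] 4.6e-03 margin q5 0.0
0.014 -0.004 [0.078 0.077 2.24  0.458 0.28 ] 4.6e-03 margin q5 0.0
0.014 -0.004 [0.078 0.077 2.24  0.458 0.28 ] 4.6e-03 margin q5 0.0
   free [0.122 0.08  2.303 0.537 0.114] 3.1e-30
0.018 0.06 [ 0.104 -0.125  2.292  0.22   0.322] 2.5e-30 margin q5 0.042
0.018 0.06 
[... 1140 characters left out ...]
.313 0.142 2.353 4.14  0.28 ] 4.7e-02
tilt 38 20 off 4.7 [-0.027  0.07   2.303  1.029  0.28 ] 8.8e-05
tilt 38 20 off 4.7 [-0.027  0.07   2.303  1.029  0.28 ] 8.8e-05
tilt 36 20 off 5.0 [2.000e-03 7.200e-02 2.265e+00 7.850e-01 2.870e-01] 1.5e-22
tilt 36 20 off 5.0 [2.000e-03 7.200e-02 2.265e+00 7.850e-01 2.870e-01] 1.8e-24
tilt 38 25 off 7.7 [-0.097  0.078  2.298  1.088  0.361] 5.3e-26
tilt 38 25 off 7.7 [-0.097  0.078  2.298  1.088  0.361] 6.6e-30
tilt 35 22 off 6.4 [-0.02   0.076  2.241  0.747  0.338] 1.9e-19
tilt 35 22 off 6.4 [-0.02   0.076  2.241  0.747  0.338] 1.8e-29
tilt 36 4 off 5.4 [ 0.279  0.102  2.207 -0.522  0.28 ] 6.0e-04
tilt 36 4 off 5.4 [0.34  0.143 2.365 4.14  0.28 ] 1.9e-02
```

Squaring up exactly would need q5 of about 0.12, which is below the limit. A lean of about 5–6° is within the 12° allowed and is reachable, so I'll pick the smallest lean with some joint margin.

```bash
python3 - <<'E'
from kin import *
def axis(t,yw): t,yw=np.radians(t),np.radians(yw); return np.array([-np.sin(t)*np.cos(yw),-np.sin(t)*np.sin(yw),np.cos(t)])
best=[]
for t in np.arange(31,39.1,.5):
  for yw in np.arange(8,26,1):
    m=axis(t,yw); off=np.degrees(np.arccos(m@n))
    if off>7: continue
    x,c=ik5(L+m*(.142+.012-.006),-m,[.09,0,2.2,.3,.4])
    if c<1e-12 and x[4]>.305: best.append((off,t,yw,x.round(3)))
best.sort(key=lambda b:b[0]); [print(b) for b in best[:3]]; off,t,yw,x=best[0]
m=axis(t,yw); print('axis',m.tolist())
for d in(.06,.03,0): print(ik5(L+m*(.158+d),-m,x)[0].round(3))
p,r=tool(); rt=frame(-m,az(12.4-90)); print(goal(L+m*(.158+.06),rt,p,r),goal(L+m*(.158+.012),rt,p,r))
# clearance: body corner heights vs shelf edge not needed (tilt smaller): print body point nearest shelf
b=L+m*(.158+.047); rm=rt.as_matrix(); print('body corners',[(b+rm[:,0]*a*.0375+rm[:,2]*c*.095).round(3).tolist() for a in(-1,1) for c in(-1,1)])
E
```

```text
(np.float64(5.87730769223597), np.float64(32.5), np.int64(16), array([0.084, 0.098, 2.192, 0.347, 0.311]))
(np.float64(5.920843033785616), np.float64(33.5), np.int64(19), array([0.038, 0.094, 2.213, 0.546, 0.313]))
(np.float64(5.9243244292431605), np.float64(35.0), np.int64(21), array([-1.000e-03,  9.200e-02,  2.243e+00,  7.490e-01,  3.080e-01]))
axis [-0.5164855327464625, -0.14809984332622778, 0.8433914458128857]
[ 0.057 -0.084  2.167  0.243  0.515]
[ 0.07  -0.008  2.182  0.275  0.425]
[0.081 0.071 2.19  0.325 0.338]
(array([-2.34,  4.75,  0.25]), array([-0.025, -0.001,  0.225])) (array([-3.41,  9.43,  0.13]), array([-0.025, -0.001,  0.225]))
body corners [[0.431, 0.237, 0.26], [0.475, 0.052, 0.255], [0.369, 0.223, 0.22], [0.413, 0.038, 0.215]]
```

```bash
cat >> h.py <<'E'
_t,_y=np.radians(33),np.radians(15.5)
M=np.array([-np.sin(_t)*np.cos(_y),-np.sin(_t)*np.sin(_y),np.cos(_t)])
RT=frame(-M,az(12.4-90))
E
cat > f.py <<'E'
from kin import *
import sys
s=status.observe(); p,r=tool(); f=np.array(s['contact_force']); a=-r.as_matrix()[:,1]
o=p-a*.142-L
print('t',round(s['time'],2),'reader origin in label mm',(np.array([o@xl,o@yl,o@n])*1e3).round(1),'lean',np.degrees(np.arccos(a@n)).round(2),'f.a',(f@a).round(2),'f',f.round(2),'q5',s['qpos'][4].round(3))
k=float(sys.argv[1]); print('goal',goal(L+M*(.142+k),RT,p,r), 'ik',ik5(L+M*(.142+k),-M,s['qpos'][:5])[0].round(3))
E
python3 f.py .076
```

```text
t 8.15 reader origin in label mm [-31.   -4.2 134.7] lean 18.45 f.a -2.13 f [-0.06  0.35 -2.25] q5 0.928
goal (array([-2.15,  4.8 ,  0.15]), array([-0.02 , -0.001,  0.234])) ik [ 0.063 -0.088  2.178  0.238  0.497]
```

```bash
python3 -m pendant '[[[-0.5,1.2,0,-0.005,0,0.06,2],[-1.1,2.4,0.1,-0.01,0,0.12,2],[-1.7,3.6,0.1,-0.015,0,0.18,2],[-2.1,4.6,0.15,-0.02,0,0.234,2],[-2.15,4.8,0.15,-0.02,0,0.234,2],[-2.15,4.8,0.15,-0.02,0,0.234,2],[-2.15,4.8,0.15,-0.02,0,0.234,2]]]'; python3 f.py .026
```

```text
time: 8.85
tool_pos: [0.4132, 0.136, 0.2485]
tool_rot: [-1.599, 0.574, -2.926]
contact_force: [-0.4, -0.1, -2.0]
opening: 0.0322
t 8.85 reader origin in label mm [ 6.8 -2.6 76.8] lean 5.38 f.a -1.47 f [-0.44 -0.07 -2.04] q5 0.503
goal (array([ 0.02,  5.12, -0.02]), array([-0.001, -0.001,  0.002])) ik [0.082 0.042 2.199 0.304 0.347]
```

```bash
python3 -m pendant '[[[0,1,0,0,0,0,2],[0,2.2,0,0,0,0,2],[0,3.4,0,0,0,0,2],[0,4.3,0,0,0,0,2],[0,4.9,0,0,0,0,2],[0,5.1,0,0,0,0,2],[0,5.1,0,0,0,0,2],[0,5.1,0,0,0,0,2]]]'; python3 f.py .018
python3 - <<'E'
from h import *
w=cam('wrist'); s=cam('scene'); p,r=tool(); m=r.as_matrix(); y=m[:,1]
x0,y0,k=232,140,5
im=cv2.resize(w['image'][y0:y0+120,x0:x0+160][:,:,::-1],(800,600),interpolation=2).copy()
def uv(P): return ((projw(w,P)-[x0,y0]+.5)*k).astype(int)
for h,wd,col in((.042,.070,(255,0,0)),(.027,.027,(0,0,255))): cv2.polylines(im,[uv(rect(h,wd)).reshape(-1,1,2)],True,col,1)
a=np.linspace(0,6.28,60)
for q,R_ in((.158,.016),(.087,.024)):
    C=p+y*q+np.outer(np.cos(a),m[:,0])*R_+np.outer(np.sin(a),m[:,2])*R_
    cv2.polylines(im,[uv(C).reshape(-1,1,2)],True,(0,255,0),1)
im[:240,:280]=cv2.resize(s['image'][262:322,240:310][:,:,::-1],(280,240),interpolation=2)
cv2.imwrite('pics/ov3.png',im)
E
```

```text
time: 9.65
tool_pos: [0.4399, 0.1434, 0.2058]
tool_rot: [-1.6, 0.574, -2.926]
contact_force: [-0.2, 0.6, -1.6]
opening: 0.0318
t 9.65 reader origin in label mm [ 2.4 -1.  26.2] lean 5.35 f.a -1.28 f [-0.21  0.57 -1.56] q5 0.35
goal (array([ 0.02,  0.83, -0.01]), array([-0.001, -0.001,  0.001])) ik [0.085 0.064 2.2   0.32  0.325]
```

View pics/ov3.png

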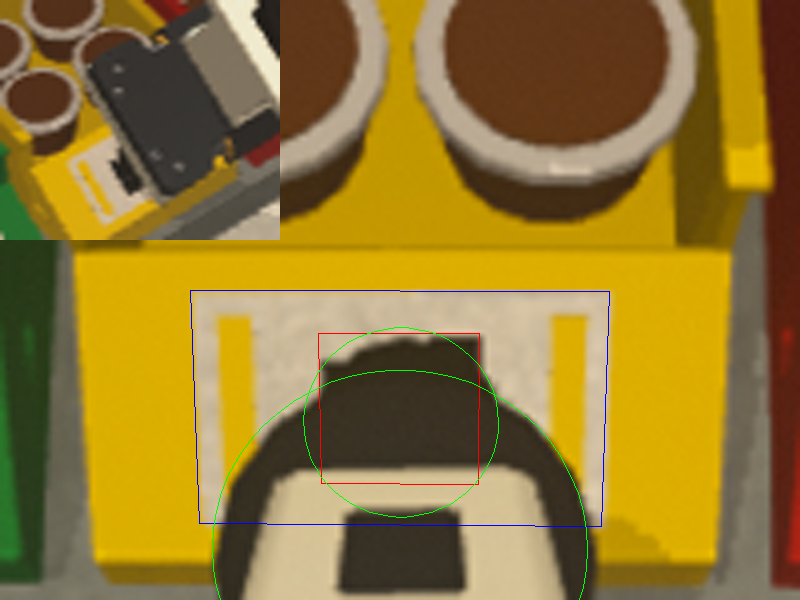

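Label outline and image still agree, and the nose is centred at about (400,420). Next I creep in and watch the force.

```bash
g(){ python3 - <<'E'
from h import *
s=status.observe(); p,r=tool(); a=-r.as_matrix()[:,1]; o=p-a*.142-L; print((np.array([o@xl,o@yl,o@n])*1e3).round(1),'f.a',(np.array(s['contact_force'])@a).round(2),'f.n',(np.array(s['contact_force'])@n).round(2))
E
}
python3 -m pendant '[[[0,0.2,0,0,0,0,2],[0,0.4,0,0,0,0,2],[0,0.6,0,0,0,0,2],[0,0.6,0,0,0,0,2],[0,0.6,0,0,0,0,2]]]' >/dev/null; g
python3 -m pendant '[[[0,0.1,0,0,0,0,2],[0,0.2,0,0,0,0,2],[0,0.2,0,0,0,0,2],[0,0.2,0,0,0,0,2]]]' >/dev/null; g
python3 -m pendant '[[[0,0.1,0,0,0,0,2],[0,0.2,0,0,0,0,2],[0,0.2,0,0,0,0,2],[0,0.2,0,0,0,0,2]]]' >/dev/null; g
```

```text
[ 1.4 -0.9 19.9] f.a -1.43 f.n -1.27
[ 1.4 -0.8 18. ] f.a -1.92 f.n -1.8
[ 1.2 -0.8 16. ] f.a -1.43 f.n -1.38
```

```bash
cat > g.py <<'E'
from h import *
s=status.observe(); p,r=tool(); a=-r.as_matrix()[:,1]; o=p-a*.142-L; f=np.array(s['contact_force']); print(round(s['time'],2),(np.array([o@xl,o@yl,o@n])*1e3).round(1),'f.a',(f@a).round(2),'f.n',(f@n).round(2))
E
python3 -m pendant '[[[0,0.1,0,0,0,0,2],[0,0.2,0,0,0,0,2],[0,0.2,0,0,0,0,2],[0,0.2,0,0,0,0,2]]]' >/dev/null; python3 g.py
python3 -m pendant '[[[0,0.1,0,0,0,0,2],[0,0.2,0,0,0,0,2],[0,0.2,0,0,0,0,2],[0,0.2,0,0,0,0,2]]]' >/dev/null; python3 g.py

```

```text
11.45 [ 0.9 -0.7 14. ] f.a -1.67 f.n -1.53
11.85 [ 1.  -0.6 12.1] f.a 0.88 f.n 1.04
```

Contact: the force rose about 2.4 N. Another 2 mm should bring the nose to about half way.

```bash

python3 -m pendant '[[[0,0.1,0,0,0,0,2],[0,0.2,0,0,0,0,2],[0,0.2,0,0,0,0,2],[0,0.2,0,0,0,0,2]]]' >/dev/null; python3 g.py
python3 -m pendant '[[[0,0,0,0,0,0,2]]]' >/dev/null; python3 g.py
python3 -m pendant '[[[0,0,0,0,0,0,2]]]' >/dev/null; python3 g.py
```

```text
12.25 [ 0.7 -0.6 10. ] f.a 1.37 f.n 1.43
12.35 [ 0.7 -0.6 10.1] f.a 1.14 f.n 1.28
12.45 [ 0.7 -0.6 10.1] f.a 0.82 f.n 0.97
```

```bash

python3 -m pendant '[[[0,0.1,0,0,0,0,2],[0,0.1,0,0,0,0,2]]]' >/dev/null; python3 g.py
for i in 1 2 3; do python3 -m pendant '[[[0,0,0,0,0,0,2]]]' >/dev/null; python3 g.py; done
python3 - <<'E'
from h import *
w=cam('wrist'); s=cam('scene'); p,r=tool(); m=r.as_matrix(); y=m[:,1]
x0,y0,k=232,140,5
im=cv2.resize(w['image'][y0:y0+120,x0:x0+160][:,:,::-1],(800,600),interpolation=2).copy()
def uv(P): return ((projw(w,P)-[x0,y0]+.5)*k).astype(int)
for h,wd,col in((.042,.070,(255,0,0)),(.027,.027,(0,0,255))): cv2.polylines(im,[uv(rect(h,wd)).reshape(-1,1,2)],True,col,1)
a=np.linspace(0,6.28,60)
for q,R_ in((.142+.0105,.016),(.087,.024)):
    C=p+y*q+np.outer(np.cos(a),m[:,0])*R_+np.outer(np.sin(a),m[:,2])*R_
    cv2.polylines(im,[uv(C).reshape(-1,1,2)],True,(0,255,0),1)
im[:240,:280]=cv2.resize(s['image'][262:322,240:310][:,:,::-1],(280,240),interpolation=2)
cv2.imwrite('pics/ov4.png',im)
E
```

```text
12.65 [ 0.6 -0.6  9. ] f.a 3.13 f.n 3.2
12.75 [ 0.6 -0.6  9. ] f.a 2.67 f.n 2.81
12.85 [ 0.6 -0.6  9. ] f.a 0.93 f.n 0.99
12.95 [ 0.6 -0.6  9. ] f.a 2.08 f.n 2.2
```

View pics/ov4.png

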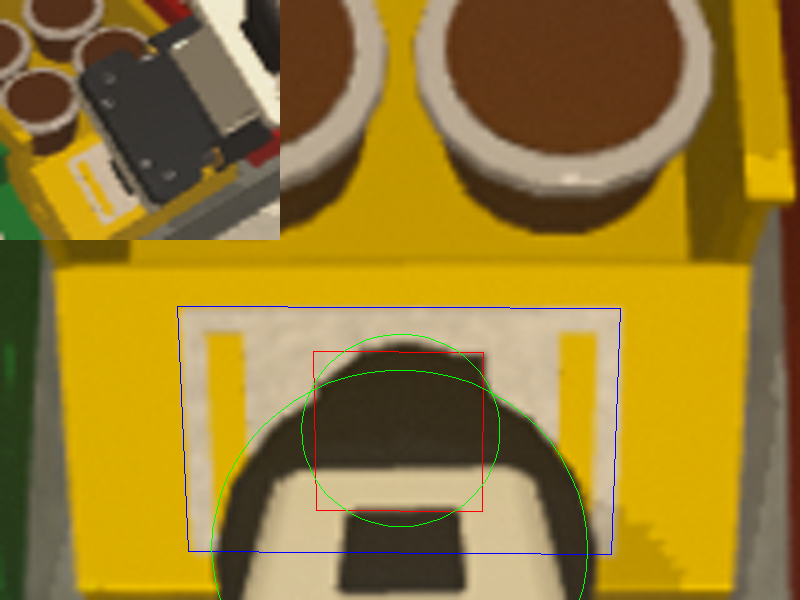

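The label outline still matches, so the bin has not moved, and the nose sits centred on the code. Mean force rise is about 3.7 N, so the nose is about 4 mm in. I'll hold here.

```bash
for i in 1 2 3 4 5 6; do python3 -m pendant '[[[0,0,0,0,0,0,2],[0,0,0,0,0,0,2],[0,0,0,0,0,0,2]]]' >/dev/null; python3 g.py; done
```

```text
13.35 [ 0.6 -0.5  9. ] f.a 1.67 f.n 1.84
13.65 [ 0.6 -0.6  9. ] f.a 1.91 f.n 2.04
13.95 [ 0.6 -0.6  9. ] f.a 1.23 f.n 1.24
14.25 [ 0.5 -0.6  9. ] f.a 2.08 f.n 2.16
14.55 [ 0.6 -0.6  9. ] f.a 2.39 f.n 2.4
14.85 [ 0.6 -0.6  9. ] f.a 2.81 f.n 2.87
```

The average rise is 3.6 N, so the nose is about 3.5 mm in. I'll add 0.7 mm for margin and hold again.

```bash
python3 -m pendant '[[[0,0.04,0,0,0,0,2],[0,0.07,0,0,0,0,2],[0,0.07,0,0,0,0,2]]]' >/dev/null; for i in 1 2 3 4 5 6 7; do python3 -m pendant '[[[0,0,0,0,0,0,2],[0,0,0,0,0,0,2]]]' >/dev/null; python3 g.py; done
```

```text
15.35 [ 0.5 -0.5  8.3] f.a 1.91 f.n 2.05
15.55 [ 0.5 -0.5  8.3] f.a 2.77 f.n 2.9
15.75 [ 0.5 -0.5  8.3] f.a 2.53 f.n 2.58
15.95 [ 0.5 -0.5  8.3] f.a 1.99 f.n 2.09
16.15 [ 0.5 -0.5  8.3] f.a 2.32 f.n 2.41
16.35 [ 0.5 -0.5  8.3] f.a 1.71 f.n 1.72
16.55 [ 0.5 -0.5  8.3] f.a 1.94 f.n 1.96
```

Force is steady. To confirm the depth, I'll back off in small steps and see where contact is lost.

```bash
for j in 1 2 3 4 5 6; do python3 -m pendant '[[[0,-0.1,0,0,0,0,2],[0,-0.1,0,0,0,0,2]]]' >/dev/null; python3 g.py;  for i in 1 2; do python3 -m pendant '[[[0,0,0,0,0,0,2]]]' >/dev/null; python3 g.py; done; done
```

```text
16.75 [ 0.6 -0.6  9.4] f.a 1.06 f.n 1.21
16.85 [ 0.6 -0.6  9.3] f.a 1.61 f.n 1.72
16.95 [ 0.6 -0.6  9.3] f.a 0.92 f.n 1.01
17.15 [ 0.7 -0.6 10.4] f.a 1.81 f.n 1.91
17.25 [ 0.7 -0.6 10.3] f.a 0.99 f.n 1.08
17.35 [ 0.6 -0.6 10.3] f.a 2.12 f.n 2.31
17.55 [ 0.8 -0.6 11.4] f.a 0.51 f.n 0.6
17.65 [ 0.8 -0.6 11.3] f.a 0.23 f.n 0.31
17.75 [ 0.8 -0.6 11.3] f.a -0.35 f.n -0.28
17.95 [ 0.8 -0.6 12.3] f.a 0.36 f.n 0.42
18.05 [ 0.8 -0.7 12.3] f.a -0.47 f.n -0.36
18.15 [ 0.8 -0.6 12.3] f.a 0.28 f.n 0.3
18.35 [ 0.6 -0.7 13.3] f.a -2.03 f.n -1.9
18.45 [ 0.7 -0.7 13.3] f.a -2.37 f.n -2.27
18.55 [ 0.7 -0.7 13.3] f.a -1.11 f.n -1.01
18.75 [ 1.  -0.7 14.3] f.a -2.55 f.n -2.39
18.85 [ 1.1 -0.7 14.3] f.a -1.43 f.n -1.28
18.95 [ 1.1 -0.7 14.3] f.a -1.63 f.n -1.54
```

Contact was lost near z = 12.8 mm, so at the hold depth of 8.3–9.0 mm the nose was about 4 mm in. The read should be good, so I'm retreating and returning.

```bash
python3 -m pendant '[[[0,-1,0,0,0,0,2],[0,-2.5,0,0,0,0,2],[0,-4.2,0,0,0,0,2],[0,-5.5,0,0,0,0,2],[0,-6,0,0,0,0,2],[0,-6,0,0,0,0,2]]]'; python3 - <<'E'
from h import *
print(goal([.4818,-.292,.325],frame([0,0,-1],az(-94.5))))
E
```

```text
time: 19.55
tool_pos: [0.4145, 0.1364, 0.2469]
tool_rot: [-1.599, 0.576, -2.926]
contact_force: [0.4, 0.4, -3.5]
opening: 0.0319
(array([-2.07, -9.19, 43.04]), array([ 0.112,  0.294, -0.568]))
```

```bash
python3 -m pendant '[[[-0.1,-0.3,1.3,0.003,0.009,-0.017,2],[-0.2,-0.9,4.3,0.011,0.029,-0.057,2],[-0.4,-1.7,7.7,0.02,0.053,-0.102,2],[-0.5,-2.4,11.2,0.029,0.076,-0.148,2],[-0.7,-3.1,14.6,0.038,0.1,-0.193,2],[-0.9,-3.9,18.1,0.047,0.123,-0.239,2],[-1,-4.6,21.5,0.056,0.147,-0.284,2],[-1.2,-5.3,25,0.065,0.171,-0.329,2],[-1.4,-6.1,28.4,0.074,0.194,-0.375,2],[-1.5,-6.8,31.8,0.083,0.218,-0.42,2],[-1.7,-7.5,35.3,0.092,0.241,-0.466,2],[-1.9,-8.3,38.7,0.101,0.265,-0.511,2],[-2,-8.9,41.7,0.109,0.285,-0.551,2],[-2.07,-9.2,43.04,0.112,0.294,-0.568,2],[-2.07,-9.2,43.04,0.112,0.294,-0.568,2],[-2.07,-9.2,43.04,0.112,0.294,-0.568,2],[-2.07,-9.2,43.04,0.112,0.294,-0.568,2]]]'
python3 - <<'E'
from h import *
print(goal([.4818,-.292,.1755],frame([0,0,-1],az(-94.5))))
w=cam('wrist'); w0=w; p,r=tool(); m=r.as_matrix(); y=m[:,1]
x0,y0,k=240,140,5
im=cv2.resize(w['image'][y0:y0+120,x0:x0+160][:,:,::-1],(800,600),interpolation=2).copy()
def uv(P): return ((projw(w,P)-[x0,y0]+.5)*k).astype(int)
a=np.linspace(0,6.28,60)
for q,R_ in((.142+.013,.016),(.087,.024)):
    C=p+y*q+np.outer(np.cos(a),m[:,0])*R_+np.outer(np.sin(a),m[:,2])*R_
    cv2.polylines(im,[uv(C).reshape(-1,1,2)],True,(0,255,0),1)
c=np.array([.4813,-.2927,.088]); 
cv2.drawMarker(im,tuple(map(int,uv(c)[0])),(0,0,255),0,20,2); cv2.imwrite('pics/home.png',im)
E
```

```text
time: 21.25
tool_pos: [0.4819, -0.291, 0.3236]
tool_rot: [-1.571, -0.003, 3.064]
contact_force: [0.1, -0.7, -3.0]
opening: 0.0314
(array([-0.04, 14.81,  0.11]), array([0.001, 0.001, 0.003]))
```

View pics/home.png

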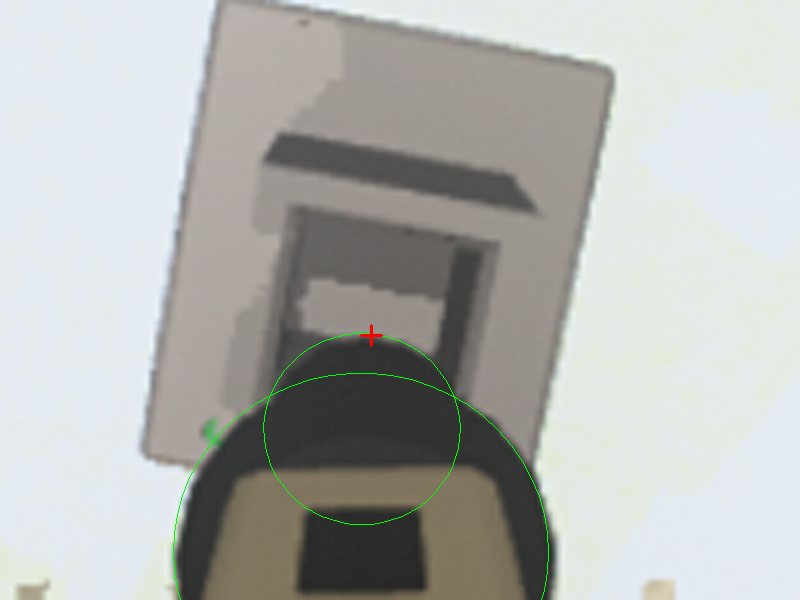

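The predicted nose circle matches the image and the socket is centred on the marker at (371,335). Next I lower, slowly from the rim on.

```bash
python3 -m pendant '[[[0,1.5,0.1,0,0,0,2],[0,4,0.1,0,0,0,2],[0,6,0.1,0,0,0,2],[0,7,0.1,0,0,0,2],[0,7.5,0.1,0,0,0,2],[0,8,0.1,0,0,0,2],[0,8.5,0.1,0,0,0,2],[0,9,0.1,0,0,0,2],[0,9.5,0.1,0,0,0,2],[0,10,0.1,0,0,0,2],[0,10,0.1,0,0,0,2]]]'
python3 -m pendant '[[[0,0.5,0,0,0,0,2],[0,1,0,0,0,0,2],[0,1.5,0,0,0,0,2],[0,2,0,0,0,0,2],[0,2.5,0,0,0,0,2],[0,3,0,0,0,0,2],[0,3.5,0,0,0,0,2],[0,4,0,0,0,0,2],[0,4.3,0,0,0,0,2],[0,4.5,0,0,0,0,2],[0,4.5,0,0,0,0,2]]]'
```

```text
time: 22.4
tool_pos: [0.4813, -0.2927, 0.2232]
tool_rot: [-1.571, -0.004, 3.063]
contact_force: [0.3, -0.2, -1.8]
opening: 0.0322
time: 23.5
tool_pos: [0.4814, -0.2929, 0.1788]
tool_rot: [-1.571, -0.003, 3.063]
contact_force: [-0.5, 0.4, -1.7]
opening: 0.0318
```

No sideways force. Lowering the last 3 mm in small steps.

```bash
for i in 1 2 3; do python3 -m pendant '[[[0,0.1,0,0,0,0,2],[0,0.1,0,0,0,0,2],[0,0.1,0,0,0,0,2]]]' | grep -E 'pos|force'; done
```

```text
tool_pos: [0.4816, -0.293, 0.1782]
contact_force: [0.1, -0.1, -2.5]
tool_pos: [0.4815, -0.2929, 0.177]
contact_force: [0.5, 0.3, -1.9]
tool_pos: [0.4815, -0.2929, 0.176]
contact_force: [0.0, -0.2, -2.1]
```

```bash
for i in 1 2 3; do python3 -m pendant '[[[0,0.05,0,0,0,0,2],[0,0.05,0,0,0,0,2],[0,0.05,0,0,0,0,2]]]' | grep -E 'pos|force'; done
```

```text
tool_pos: [0.4815, -0.2929, 0.1755]
contact_force: [-0.2, -0.5, -2.9]
tool_pos: [0.4816, -0.293, 0.1754]
contact_force: [-1.7, 0.9, 2.3]
tool_pos: [0.4816, -0.293, 0.1754]
contact_force: [-1.5, 0.9, 7.4]
```

The collar is on the rim: force is now upward, +7 N. Releasing and going straight up.

```bash
python3 -m pendant '[[[0,-0.05,0,0,0,0,2],[0,-0.05,0,0,0,0,3.6],[0,-0.05,0,0,0,0,4.5],[0,-0.05,0,0,0,0,6],[0,-0.05,0,0,0,0,9],[0,-0.05,0,0,0,0,9],[0,-0.05,0,0,0,0,9],[0,-0.05,0,0,0,0,9],[0,-0.05,0,0,0,0,9]]]' | grep -E 'pos|force|open'
python3 -m pendant '[[[0,-1,0,0,0,0,9],[0,-3,0,0,0,0,9],[0,-6,0,0,0,0,9],[0,-9,0,0,0,0,9],[0,-11,0,0,0,0,9],[0,-12,0,0,0,0,9],[0,-12,0,0,0,0,9]]]'
python3 - <<'E'
from h import *
w=cam('wrist'); t=cam('top'); s=cam('scene')
o=np.zeros((600,800,3),np.uint8); o[:300,:400]=cv2.resize(w['image'],(400,300)); o[:300,400:]=cv2.resize(t['image'],(400,300)); o[300:,:400]=cv2.resize(w['image'][120:300,200:440],(400,300)); o[300:,400:]=cv2.resize(s['image'],(400,300))
cv2.imwrite('pics/end.png',o[:,:,::-1])
# bin shift: compare scene images for three bins region
a=np.load('scene0.npz')['image'][250:345,180:350]; b=s['image'][250:345,180:350]
print('bin diff',np.abs(a.astype(int)-b).mean(), cv2.phaseCorrelate(cv2.cvtColor(a,7).astype(np.float32),cv2.cvtColor(b,7).astype(np.float32)))
# tail via wrist: green dot centroid ray onto z=.198
hsv=cv2.cvtColor(w['image'],cv2.COLOR_RGB2HSV); g=(hsv[...,0]>45)&(hsv[...,0]<80)&(hsv[...,1]>120); g[:180]=0;g[300:]=0;g[:,:270]=0;g[:,370:]=0
v,u=np.nonzero(g); oo,d=rayw(w,u.mean(),v.mean()); print(len(u),u.mean(),v.mean(),(oo+d*(.198-oo[2])/d[2]).round(4))
E
```

```text
tool_pos: [0.4815, -0.2929, 0.175]
contact_force: [-0.1, -0.8, -0.5]
opening: 0.0868
time: 26.9
tool_pos: [0.4822, -0.2932, 0.2966]
tool_rot: [-1.569, 0.0, 3.064]
contact_force: [-0.3, -0.2, -0.1]
opening: 0.0895
bin diff 0.7708152734778122 ((0.0012763171016274555, 0.0015175278813543969), 0.997915676139571)
183 311.7158469945355 246.29508196721312 [ 0.4817 -0.2934  0.198 ]
```

View pics/end.png

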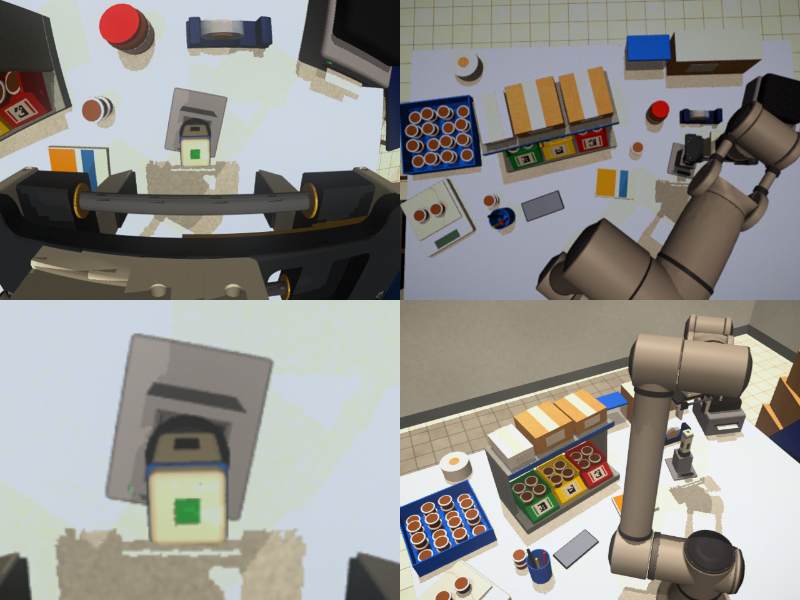

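The reader stands upright in its cradle with its tail at (0.482, -0.293), above the socket. The bins have not moved and the gripper is clear, so I'm handing in.

```bash
python3 -c "
from cell import robot; print(robot.hand_in())"
```

```text
the job is handed in; nothing more can be done
None
```

I took the reader from its cradle, pressed it on the middle of the yellow bin's label, put it back with its collar on the rim, and handed the job in. No verdict is reported.

**Read:** I held it still twice, for about 2.2 s and then about 1.6 s. The reader's origin was within about 1 mm of the label's middle across the face. Force and the point where contact was lost put the nose roughly 3.5 to 4.5 mm in. The push was about 3.7 N above the unloaded reading.

**Not perfectly square:** my first approach ran into joint 5's limit. I read the label with about 5.4° of lean instead (12° allowed), based on the nominal 38° slope. My own fits of the panel gave about 39°, so the true lean may be nearer 6.3°.

**Force disagreement:** the wrist force was noisy. Pushing 0.7 mm further raised the average only about 0.1 N instead of the expected 0.4 N. Backing off in small steps showed contact lost at 12.3–13.3 mm, against hold depths of 8.3–9.0 mm, so there was no slip in the grip.

**Last checks:**
- The reader's tail was within about 1 mm of the socket's axis.
- The upward force when the collar met the rim was 7 N.
- The bins shifted 0.002 pixels between the first and last scene pictures.
- The gripper was open and clear, and the other things on the table looked undisturbed.
- The clock stood at about 27 s of the 59 s allowed.

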